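# Stack a sharpening wheel for pressing

### The arm

A 7-joint arm with a two-finger parallel gripper is mounted at the origin on the work surface. World frame = base frame: x ahead of the robot, y to its left, z up, the work surface at z = 0. Lengths are in m, angles in rad, forces in N, time in s.
With the tool pointing down it reaches from about 0.4 to 0.85 m from the base axis. Payload 10.4 kg.
Tool frame: the origin (TCP) lies midway between the tips of the shut fingers; the grasp point (between the pads) lies 19 mm behind it; z points along the fingers, y is the line along which they close (so a half turn about z gives the same grasp; the last joint's range is limited). The gripper opens to 87 mm and grips with 3 to 60 N. Pads are 19 mm wide; open, the fingers measure 117 mm over their backs; the gripper's body (75 mm by 190 mm) begins 51 mm behind the grasp point.
Start: joints at [1.313, 0.332, -0.065, 1.46, 0.022, 1.35, -0.088], TCP at [0.145, -0.608, 0.223] pointing down, gripper open.
Joint ranges: [-2.6, 2.6], [-0.5, 2.12], [-1.47, 1.34], [0.16, 2.42], [-1.27, 4.41], [0.06, 2.06], [-2.6, 2.6]. Speed limits (rad/s): [2.22, 2.22, 2.79, 2.79, 3.14, 3.14, 3.14].

### API

Orientations are given as a unit quaternion [x, y, z, w].
In Python, from bench import r gives the robot as it stands.
- The arm moves only by the tool arm_command, never from a script. Its arguments are lists of equal length, an entry for each row: "xyz": the shift along the world's x, y, z in m, a list of three; "rot": the turn, a rotation vector about the world's x, y, z in rad, a list of three. In form: {"xyz": [[tx, ty, tz], ...], "rot": [[ax, ay, az], ...]}. A call has 1 to 20 rows; each row is the pose to reach, as a shift and turn from the pose commanded when the call began; what a row does not reach only later rows make up. A row lasts 1/12 s, in which the tool goes at most 41.7 mm and 7.16 degrees, less where a joint would pass 70% of its speed; a pose out of reach is approached as far as the arm can. A call with a gripper value outside its range is refused whole. "grip" is the opening, from 0 (shut) to 1 (fully open), set as the call begins (left out, the last holds). The fingers move at their own pace and stop on an object; "squeeze" is the grip in N (left out, the last holds). Time passes only in rows, so rows that repeat a pose let the fingers close. It gives the time, the measured TCP pose, the force, the opening and the grip force at its end, in the units of the state.
- r.read_state(): the state, without advancing time (a new reading comes with each control period).
- r.camera(name): name is "scene" or "side" or "wrist"; returns the picture (480x640x3 uint8, red, green, blue); there is no depth.
- r.camera_model(name): a dict with "fx", "fy", "cx", "cy" (pixels), "T" (4x4, takes a point from camera to world coordinates). Camera axes: x right, y up, looking along -z (the intrinsics and any distortion apply to the point x, -y, -z); pixel columns grow to the right and rows downward; lengths in m; the calibration is good to about 2 mm. A picture is of the moment at which its call begins: read the wrist's pose just before it. camera_model takes no time and is no camera call; for the wrist camera it gives the pose at the moment of the call.
- r.close_job(): hands the job in; it is judged then, once.
Trained networks look in the newest picture that a camera, given by its name, has taken for a name from the list of things; names that differ only in an ending like _2 or _b are one class to them, and where a whole thing is asked for, a point or a joint stands for the part that bears it (a point fixed in the world has none). Each returns a list of dicts, best first, with "conf" (0 to 1); they miss things now and then, are a little off and sometimes report something else, mostly with a low value. They report only what shows in the picture. A call takes as long as a camera call. They do not tell look-alikes from the thing itself.
- r.look_for(label, camera): "at" ([x, y, z] in m, in the coordinates of the camera as it stood for that picture, good to about 4 mm: the middle of the surface that is visible of it).
- r.spot_point(label, camera): "at" ([x, y, z] in m, in the coordinates of the camera as it stood for that picture, good to about 4 mm: a listed point, or the origin of a listed thing).
The state is a dict: "time": time; "joint_positions": joint angles; "joint_vel": joint speeds; "joint_torque": joint torques, N m; "ee_pos": TCP position; "eef_rot": TCP orientation; "ft_force": force on the tool from outside, world axes, zero at the start; "torque": the same for the moment, N m; "width": finger opening in m; "grip_force": force on a finger pad.
Only numpy, scipy, OpenCV 4.12 (cv2) and the standard library are available. Lean on these libraries where they do the work, as an engineer would, in place of code of your own. Each camera call takes 0.05 s, during which the arm holds its last target. There are 200 camera calls.

### The job

Build a stack on the round steel plate: plywood disc first, the grey abrasive disc on it, and the steel weight on top with its knob up, each centred on the plate to within about 5 mm. The grey disc stands in the wooden rack: draw it up out of its slot, tip it over flat onto the black rubber mat and let go of it there, then take it again by its rim to lay it on the plywood. Do not let the discs or the weight fall from a height, and leave the brown disc, the jar and the knife where they are.

Things in the scene. Friction and masses are not known exactly. Their poses are not given: they have to be found in the camera images.
- wheel_c (a point): centre of the grey abrasive disc, 62 mm diameter, 12 mm thick, with a dark bore spot; this frame's z is the disc's axis (both faces alike). At the start it stands on its rim in one of the rack's two slots, axis level, along the rack's x; its lowest 26 mm are in the slot and the upper 36 mm stand free. About 80 g, rigid. Stood on its rim and leant over more than about 11 degrees, it falls flat by itself.
- wheel: the same grey disc; origin at its centre, z its axis
- rack: pale wooden rack, fixed: 170 mm along its x, 90 mm along its y, 34 mm high; origin at the centre of its underside, z up. Two open-topped slots at x = -35 and x = +35 mm, each 15 mm wide (x) and 66 mm long (y), slot floor 8 mm above the bench. One holds the grey disc and the other the brown one, either way round.
- mat: black rubber mat, fixed on the bench, 140 x 140 mm, 3 mm thick; origin at the centre of its underside
- plate_top (a point): centre of the top face of the round steel pressing plate, fixed, 100 mm diameter, top 10 mm above the bench, z up; a dark circle of 70 mm diameter is marked on it about the centre
- ply_c (a point): centre (half-way up) of the plywood disc, 60 mm diameter, 14 mm thick, about 40 g, lying flat on the bench; z is its axis (both faces alike)
- ply: the same plywood disc; origin at its centre, z its axis
- weight_base (a point): centre of the underside of the steel weight: a disc of 56 mm diameter, 20 mm high, about 0.4 kg, with a black knob of 24 mm diameter standing 20 mm further up from its centre; z up through the knob. It stands on the bench, knob up.
- weight_knob (a point): middle of the weight's knob, 30 mm above its underside
- weight: the same weight; origin at the centre of its underside, z up through the knob
- brown: bystander: red-brown disc, same size as the grey one, standing in the rack's other slot; origin at its centre; leave it
- jar: bystander: white jar with yellow cap, 52 mm diameter, 55 mm high, on the bench; origin at its underside; leave it
- knife: bystander: kitchen knife lying on the bench, 220 mm long, 14 mm high, wooden handle; origin at the joint of blade and handle, blade along its x; leave it
Mind the look-alikes: they are no part of the job. Several things look just like the ply: the one meant starts nearest to the robot's base. What is shaped like the weight but blue is not meant.

How it is judged:
On the way, in this order (a step that is already met when the one before it is completed fails the run):
1. the grey disc lies flat on the rubber mat, let go (x of wheel_c in the frame of mat between -0.07 and 0.07 m and y of wheel_c in the frame of mat between -0.07 and 0.07 m and height (world z) of wheel_c below 0.012 m and angle between the z axis of wheel_c and the z axis of plate_top, either way round below 0.07 rad and contact force between the fingers and wheel below 0.05 N), for 0.2 s.
2. the grey disc lies flat and centred on the plywood disc, on the plate (horizontal distance between each of ply_c, wheel_c and plate_top below 0.006 m and z of ply_c in the frame of plate_top between 0.004 and 0.01 m and angle between the z axis of each of ply_c, wheel_c and the z axis of plate_top, either way round below 0.07 rad and z of wheel_c in the frame of plate_top between 0.017 and 0.023 m), for 0.2 s.
At the end, for the whole second after the job is handed in: The plywood disc lies on the plate, the grey disc on it and the weight on that, knob up; the centres of all three within 6 mm of the plate's centre line, all flat within 0.07 rad (4 degrees), heights within 3 mm of a closed stack, at rest (all of step 2 and horizontal distance between weight_base and plate_top below 0.006 m and z of weight_base in the frame of plate_top between 0.023 and 0.029 m and angle between weight_base's own z axis and vertical below 0.07 rad and linear speed of each of ply, wheel, weight below 0.02 m/s); the robot touches nothing.
It fails at once if a disc or the weight falls freely from a height of more than about 50 mm ((linear speed of wheel above 1 m/s and contact force between the fingers and wheel below 0.05 N) or (linear speed of ply above 1 m/s and contact force between the fingers and ply below 0.05 N) or (linear speed of weight above 1 m/s and contact force between the fingers and weight below 0.05 N)).
It fails at once if the brown disc is moved more than 25 mm (distance of brown from where it was at the start of the episode above 0.025 m).
It fails at once if the jar is moved more than 25 mm (distance of jar from where it was at the start of the episode above 0.025 m).
It fails at once if the knife is moved more than 25 mm (distance of knife from where it was at the start of the episode above 0.025 m).
It also fails if it takes over 72 s, if anything falls off the work surface, if the arm or the gripper's body presses on something with over 40 N, if the wrist force passes 120 N, or if a joint passes its speed limit or range.

## Working session

There is one attempt and no reset: what is moved stays moved. The work goes in short steps, Python scripts to look and compute and a tool call to move; the robot and the scene stay as the last step left them, time stands still between calls to the robot, and variables do not carry over. Pictures are saved under pics/ and viewed, at most 10 in all, crops included, and the job is handed in when it is done.

Besides the shell and the picture viewer there is one more tool, called after "Call:" in YAML: its name, and indented under it one key for each argument. arm_command: Moves the arm, as the interface text tells. Its arguments: {"type":"object","properties":{"xyz":{"type":"array"},"rot":{"type":"array"},"grip":{"type":"number"},"squeeze":{"type":"number"}},"required":["xyz","rot"]}

```bash
mkdir -p pics; cat > h.py <<'E'
import numpy as np, cv2
from bench import r
from scipy.spatial.transform import Rotation as R
def snap(n,f=None):
    m=r.camera_model(n); im=r.camera(n)
    if f: cv2.imwrite('pics/'+f,im[:,:,::-1])
    return im,m
def w(m,p): T=np.array(m['T']); return T[:3,:3]@np.array(p)+T[:3,3]
def pix(m,P):
    T=np.array(m['T']); c=T[:3,:3].T@(np.array(P)-T[:3,3]); return m['cx']+m['fx']*c[0]/-c[2], m['cy']+m['fy']*(-c[1])/-c[2]
def ray(m,u,v,z):
    T=np.array(m['T']); d=T[:3,:3]@np.array([(u-m['cx'])/m['fx'],-(v-m['cy'])/m['fy'],-1]); o=T[:3,3]
    return o+d*(z-o[2])/d[2]
E
python3 - <<'E'
from h import *
np.set_printoptions(precision=4,suppress=True)
s=r.read_state(); print(s['ee_pos'],s['eef_rot'],s['width'],s['time'])
for c in ['scene','side']:
    im,m=snap(c,c+'0.png'); print(c,{k:v for k,v in m.items() if k!='T'},np.array(m['T'])[:3])
    for l in ['wheel_c','rack','mat','plate_top','ply_c','weight_base','brown','jar','knife']:
        for d in r.spot_point(l,c)[:5]:
            P=w(m,d['at']); print(l,round(d['conf'],2),P,np.round(pix(m,P)))
E
```

```text
[ 0.1453 -0.6075  0.2217] [ 0.9931  0.1171 -0.0001 -0.0007] 0.08735271453670118 0.0
scene {'fx': 480.4718703024959, 'fy': 480.4718703024959, 'cx': 322.0270507554501, 'cy': 243.6612044170639} [[ 0.2788 -0.7679  0.5767  1.2053]
 [ 0.9603  0.2316 -0.1558 -0.2173]
 [-0.0139  0.5972  0.802   0.9085]]
wheel_c 0.89 [0.4834 0.2486 0.0392] [427. 186.]
wheel_c 0.57 [0.4849 0.2466 0.0393] [426. 186.]
rack 0.71 [ 0.4495  0.2598 -0.0001] [423. 186.]
mat 0.7 [ 0.6116 -0.0035 -0.0035] [345. 261.]
mat 0.5 [ 0.4487  0.2604 -0.0016] [423. 186.]
plate_top 0.55 [ 0.4847 -0.2179  0.0098] [242. 237.]
ply_c 0.76 [0.4227 0.0297 0.0084] [335. 196.]
ply_c 0.72 [0.4228 0.028  0.0057] [334. 197.]
ply_c 0.69 [0.4933 0.1232 0.0079] [379. 208.]
ply_c 0.68 [0.4987 0.1264 0.0097] [381. 209.]
weight_base 0.81 [ 0.5346 -0.3383  0.0039] [194. 267.]
weight_base 0.74 [ 0.5248 -0.4373  0.0019] [150. 275.]
brown 0.5 [ 0.5311 -0.3362  0.0284] [193. 259.]
jar 0.7 [ 0.6976 -0.2355 -0.0023] [253. 318.]
knife 0.81 [0.7298 0.3186 0.0028] [497. 267.]
side {'fx': 551.0572734557093, 'fy': 551.0572734557093, 'cx': 310.76278093012786
[... 204 characters left out ...]
.2475 0.0353] [348. 360.]
rack 0.97 [ 0.4492  0.2621 -0.0014] [365. 384.]
rack 0.69 [0.422  0.0294 0.0082] [389. 290.]
mat 0.9 [ 0.6102  0.0003 -0.0024] [300. 274.]
plate_top 0.68 [ 0.4937 -0.2136  0.0059] [365. 219.]
ply_c 0.94 [0.4943 0.1257 0.0064] [348. 320.]
ply_c 0.71 [0.4167 0.0336 0.0063] [392. 293.]
ply_c 0.7 [0.4187 0.0305 0.0073] [391. 291.]
ply_c 0.58 [0.4941 0.1279 0.0031] [348. 322.]
weight_base 0.8 [ 0.5241 -0.4312 -0.0003] [361. 175.]
weight_base 0.59 [ 0.5299 -0.3332 -0.0027] [355. 194.]
brown 0.74 [0.4185 0.2739 0.0379] [385. 377.]
brown 0.69 [ 0.5328 -0.3316  0.032 ] [354. 183.]
jar 0.56 [ 0.696  -0.2331 -0.0021] [283. 209.]
knife 0.87 [ 0.7257  0.3237 -0.0032] [196. 390.]
```

View pics/scene0.png

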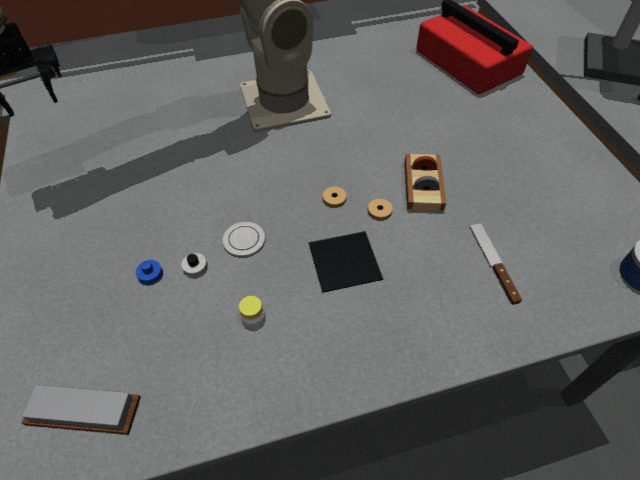

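View pics/side0.png

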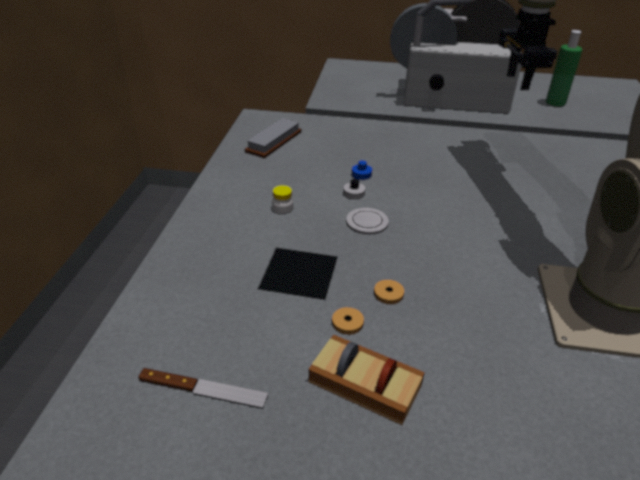

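Scene picture:
- Grey disc at (427,184), the front slot. The look-alike brown disc is at (425,162).
- Plywood look-alikes at (335,196), r≈0.42 m from the base, and (380,209), r≈0.51 m. The one meant is at (335,196).
- Steel weight with black knob at (194,265). The blue one at (149,271) is not meant.
- Plate at (243,239), mat at (345,261).

First I'll move over the plate.

Call:
arm_command:
  xyz:
    - [0.345,0.39,0.06]
    - [0.345,0.39,0.06]
    - [0.345,0.39,0.06]
    - [0.345,0.39,0.06]
    - [0.345,0.39,0.06]
    - [0.345,0.39,0.06]
    - [0.345,0.39,0.06]
    - [0.345,0.39,0.06]
    - [0.345,0.39,0.06]
    - [0.345,0.39,0.06]
    - [0.345,0.39,0.06]
    - [0.345,0.39,0.06]
    - [0.345,0.39,0.06]
    - [0.345,0.39,0.06]
    - [0.345,0.39,0.06]
    - [0.345,0.39,0.06]
    - [0.345,0.39,0.06]
  rot:
    - [0,0,0.92]
    - [0,0,0.92]
    - [0,0,0.92]
    - [0,0,0.92]
    - [0,0,0.92]
    - [0,0,0.92]
    - [0,0,0.92]
    - [0,0,0.92]
    - [0,0,0.92]
    - [0,0,0.92]
    - [0,0,0.92]
    - [0,0,0.92]
    - [0,0,0.92]
    - [0,0,0.92]
    - [0,0,0.92]
    - [0,0,0.92]
    - [0,0,0.92]
  grip: 1

```text
time: 2.42
ee_pos: [0.4896, -0.2192, 0.2824]
eef_rot: [0.838, 0.545, -0.0, 0.0]
ft_force: [0.4, -0.4, 1.0]
width: 0.0869
grip_force: 0.0
```

```bash
python3 - <<'E'
from h import *
np.set_printoptions(precision=4,suppress=True)
s=r.read_state(); print(s['ee_pos'],s['eef_rot'],s['joint_positions'],s['time'])
im,m=snap('wrist','w1.png'); print({k:v for k,v in m.items() if k!='T'},np.array(m['T'])[:3])
for l in ['plate_top','weight_base','weight_knob']:
        for d in r.spot_point(l,'wrist')[:3]:
            P=w(m,d['at']); print(l,round(d['conf'],2),P,np.round(pix(m,P)))
E
```

```text
[ 0.4896 -0.2192  0.2824] [ 0.8385  0.5449 -0.0003  0.    ] [ 0.8182  0.1486 -0.5355  1.5779  0.0768  1.4364 -0.141 ] 2.4167
{'fx': 405.3596390178476, 'fy': 405.3596390178476, 'cx': 324.5873429058848, 'cy': 244.1375934369162} [[ 0.9139  0.3935  0.0999  0.5172]
 [-0.4059  0.8869  0.2207 -0.1573]
 [-0.0018 -0.2422  0.9702  0.4446]]
plate_top 0.6 [ 0.4932 -0.2089  0.011 ] [324. 198.]
weight_base 0.76 [ 0.5246 -0.4333  0.0009] [423. 355.]
weight_base 0.64 [ 0.5359 -0.334  -0.0005] [402. 280.]
weight_knob 0.92 [ 0.5225 -0.4298  0.0312] [427. 367.]
```

View pics/w1.png

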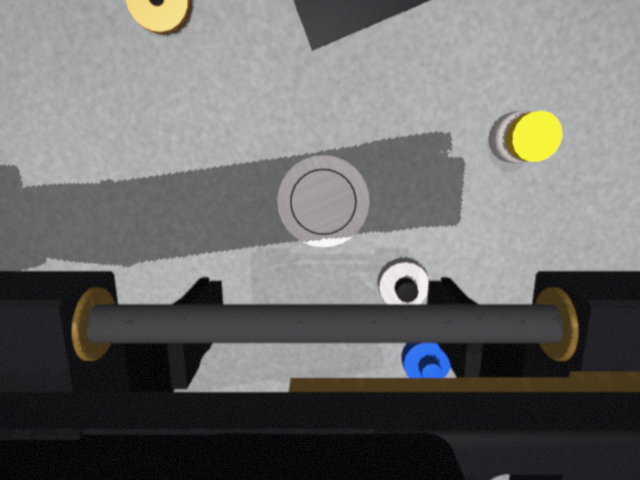

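The wrist view shows the plate ring at (323,201), the steel weight at (404,285) with its knob at (406,290), the blue look-alike at (427,362) and a plywood edge at (158,5). Next I'll fit the ring and move over the plywood.

```bash
cat >> h.py <<'E'
def fit(mask,m,z,near=None,area=150):
    "largest blob of mask (or nearest pixel); centre of its outline's points cast on height z, fitted as circle"
    cs,_=cv2.findContours(mask.astype(np.uint8),cv2.RETR_EXTERNAL,cv2.CHAIN_APPROX_NONE)
    cs=[c for c in cs if cv2.contourArea(c)>area]
    k=(lambda c:-cv2.contourArea(c)) if near is None else (lambda c:np.hypot(*(c[:,0].mean(0)-near)))
    c=cv2.convexHull(min(cs,key=k))[:,0]; P=np.array([ray(m,u,v,z)[:2] for u,v in c])
    (x,y),rr=cv2.minEnclosingCircle((P*1000).astype(np.float32))
    A=np.c_[2*P,np.ones(len(P))]; q=np.linalg.lstsq(A,(P**2).sum(1),rcond=None)[0]
    return q[:2],np.sqrt(q[2]+q[:2]@q[:2]),np.array([x,y,rr])/1000,c.mean(0)
E
python3 - <<'E'
from h import *
np.set_printoptions(precision=4,suppress=True)
im=cv2.imread('pics/w1.png')[:,:,::-1]; m=r.camera_model('wrist')
g=cv2.cvtColor(im,cv2.COLOR_RGB2GRAY)
c=g[160:245,280:368]; b=cv2.adaptiveThreshold(c,255,cv2.ADAPTIVE_THRESH_MEAN_C,cv2.THRESH_BINARY_INV,9,12)
M=np.zeros_like(g); M[160:245,280:368]=b; M=np.where(np.hypot(*(np.mgrid[:480,:640]-np.array([201,323])[:,None,None]))<39,M,0)
print('ring',fit(M,m,0.010,near=(323,201),area=50))
hsv=cv2.cvtColor(im,cv2.COLOR_RGB2HSV)
K=np.zeros_like(g); K[272:303,385:430]=g[272:303,385:430]<60
print('knob',fit(K,m,0.040,near=(406,288),area=50))
E
```

```text
ring (array([ 0.4901, -0.2122]), np.float64(0.036188687707867755), array([ 0.49  , -0.2123,  0.0364]), array([320.7576, 199.9091]))
knob (array([ 0.5348, -0.3286]), np.float64(0.01219598272746924), array([ 0.5349, -0.3285,  0.0132]), array([404.8   , 288.2667]))
```

Call:
arm_command:
  xyz:
    - [-0.065,0.2,-0.06]
    - [-0.065,0.2,-0.06]
    - [-0.065,0.2,-0.06]
    - [-0.065,0.2,-0.06]
    - [-0.065,0.2,-0.06]
    - [-0.065,0.2,-0.06]
    - [-0.065,0.2,-0.06]
    - [-0.065,0.2,-0.06]
    - [-0.065,0.2,-0.06]
  rot:
    - [0,0,0.42]
    - [0,0,0.42]
    - [0,0,0.42]
    - [0,0,0.42]
    - [0,0,0.42]
    - [0,0,0.42]
    - [0,0,0.42]
    - [0,0,0.42]
    - [0,0,0.42]

```text
time: 3.37
ee_pos: [0.4259, -0.0193, 0.223]
eef_rot: [0.706, 0.708, 0.0, 0.0]
ft_force: [-0.2, -0.1, -0.1]
width: 0.0872
grip_force: 0.0
```

```bash
python3 - <<'E'
from h import *
np.set_printoptions(precision=4,suppress=True)
s=r.read_state(); print(s['ee_pos'],s['eef_rot'],s['joint_positions'],s['time'])
im,m=snap('wrist','w2.png')
for l in ['ply_c','wheel_c']:
        for d in r.spot_point(l,'wrist')[:3]:
            P=w(m,d['at']); print(l,round(d['conf'],2),P,np.round(pix(m,P)))
hsv=cv2.cvtColor(im,cv2.COLOR_RGB2HSV)
M=(hsv[...,0]>10)&(hsv[...,0]<28)&(hsv[...,1]>90)&(hsv[...,2]>140); M[300:]=0
print(fit(M,m,0.014,near=pix(m,(0.421,0.031,.014))), pix(m,(0.421,0.031,.014)))
cv2.imwrite('pics/w2c.png',np.hstack([im[:,:,::-1],cv2.cvtColor(M.astype(np.uint8)*255,cv2.COLOR_GRAY2BGR)])[::2,::2])
E
```

```text
[ 0.4259 -0.0193  0.223 ] [0.7064 0.7078 0.0002 0.0003] [ 0.7089 -0.0949 -0.7144  1.9146 -0.0643  1.2986  0.0159] 3.3667
ply_c 0.72 [0.5029 0.1258 0.0073] [414.  50.]
ply_c 0.69 [0.4259 0.0291 0.0058] [324. 165.]
ply_c 0.65 [0.4262 0.0308 0.0053] [324. 163.]
(array([0.4249, 0.0307]), np.float64(0.02912448191433827), array([0.4266, 0.0195, 0.0266]), array([326.2   , 185.6667])) (np.float64(318.7121421734633), np.float64(163.02770794357053))
```

View pics/w2c.png

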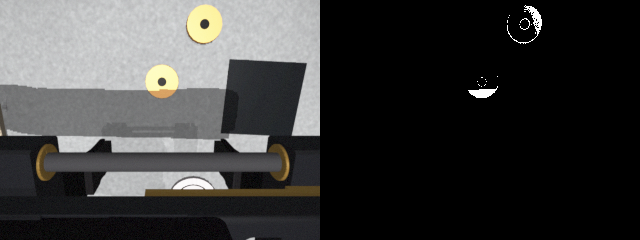

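The crop shows the near plywood disc at half-scale (162,81), lying on bare bench, and the farther look-alike at (205,24). The near one is nearest the base, so that's my choice. The mask needs a wider threshold.

```bash
cat >> h.py <<'E'
def plymask(im):
    a=im.astype(int); M=((a[...,0]-a[...,2]>50)&(a[...,0]>130)).astype(np.uint8); return cv2.morphologyEx(M,cv2.MORPH_CLOSE,np.ones((5,5)))
E
python3 - <<'E'
from h import *
np.set_printoptions(precision=4,suppress=True)
im=cv2.imread('pics/w2.png')[:,:,::-1]; m=r.camera_model('wrist')
M=plymask(im); M[290:]=0
print(fit(M,m,0.014,near=(323,163)))
print(fit(M,m,0.014,near=(410,48)))
print(np.array(r.read_state()['ee_pos']))
E
```

```text
(array([0.4247, 0.0319]), np.float64(0.02983111550194798), array([0.4248, 0.0319, 0.03  ]), array([322.6111, 161.5   ]))
(array([0.4959, 0.1267]), np.float64(0.030154617888413917), array([0.4959, 0.1266, 0.0305]), array([409.1143,  48.8286]))
[ 0.4258 -0.019   0.2228]
```

Call:
arm_command:
  xyz:
    - [-0.001,0.025,-0.03]
    - [-0.001,0.051,-0.06]
    - [-0.001,0.051,-0.1]
    - [-0.001,0.051,-0.135]
    - [-0.001,0.051,-0.165]
    - [-0.001,0.051,-0.19]
    - [-0.001,0.051,-0.205]
    - [-0.001,0.051,-0.213]
    - [-0.001,0.051,-0.218]
    - [-0.001,0.051,-0.219]
    - [-0.001,0.051,-0.219]
  rot:
    - [0,0,0]
    - [0,0,0]
    - [0,0,0]
    - [0,0,0]
    - [0,0,0]
    - [0,0,0]
    - [0,0,0]
    - [0,0,0]
    - [0,0,0]
    - [0,0,0]
    - [0,0,0]

```text
time: 4.43
ee_pos: [0.425, 0.033, 0.0041]
eef_rot: [0.706, 0.708, 0.0, 0.0]
ft_force: [-0.1, 0.2, 0.2]
width: 0.0871
grip_force: 0.0
```

Call:
arm_command:
  xyz:
    - [0,0,0]
    - [0,0,0]
    - [0,0,0]
    - [0,0,0]
    - [0,0,0]
    - [0,0,0]
    - [0,0,0]
    - [0,0,0]
  rot:
    - [0,0,0]
    - [0,0,0]
    - [0,0,0]
    - [0,0,0]
    - [0,0,0]
    - [0,0,0]
    - [0,0,0]
    - [0,0,0]
  grip: 0
  squeeze: 12

```text
time: 5.1
ee_pos: [0.4246, 0.0331, 0.0038]
eef_rot: [0.706, 0.709, 0.0, 0.0]
ft_force: [-0.9, -1.3, 3.6]
width: 0.0595
grip_force: 12.0
```

Call:
arm_command:
  xyz:
    - [0,0,0.02]
    - [0,0,0.05]
    - [0.011,-0.04,0.06]
    - [0.022,-0.08,0.06]
    - [0.033,-0.12,0.06]
    - [0.044,-0.16,0.06]
    - [0.055,-0.2,0.06]
    - [0.0655,-0.235,0.06]
    - [0.0655,-0.244,0.06]
    - [0.0655,-0.244,0.05]
    - [0.0655,-0.244,0.035]
    - [0.0655,-0.244,0.025]
    - [0.0655,-0.244,0.018]
    - [0.0655,-0.244,0.014]
    - [0.0655,-0.244,0.012]
    - [0.0655,-0.244,0.0105]
    - [0.0655,-0.244,0.0105]
  rot:
    - [0,0,0]
    - [0,0,0]
    - [0,0,0]
    - [0,0,0]
    - [0,0,0]
    - [0,0,0]
    - [0,0,0]
    - [0,0,0]
    - [0,0,0]
    - [0,0,0]
    - [0,0,0]
    - [0,0,0]
    - [0,0,0]
    - [0,0,0]
    - [0,0,0]
    - [0,0,0]
    - [0,0,0]

```text
time: 6.52
ee_pos: [0.4901, -0.2107, 0.0142]
eef_rot: [0.706, 0.709, 0.0, 0.0]
ft_force: [1.1, -0.1, -1.2]
width: 0.0594
grip_force: 12.0
```

Call:
arm_command:
  xyz:
    - [0,0,0]
    - [0,0,0]
    - [0,0,0]
    - [0,0,0]
    - [0,0,0]
    - [0,0,0.01]
    - [0,0,0.04]
    - [0,0,0.08]
    - [0,-0.01,0.12]
    - [0,-0.03,0.16]
    - [0,-0.05,0.2]
    - [0,-0.05,0.22]
    - [0,-0.05,0.22]
    - [0,-0.05,0.22]
  rot:
    - [0,0,0]
    - [0,0,0]
    - [0,0,0]
    - [0,0,0]
    - [0,0,0]
    - [0,0,0]
    - [0,0,0]
    - [0,0,0]
    - [0,0,0]
    - [0,0,0]
    - [0,0,0]
    - [0,0,0]
    - [0,0,0]
    - [0,0,0]
  grip: 1

```text
time: 7.68
ee_pos: [0.4906, -0.2611, 0.2361]
eef_rot: [0.706, 0.708, 0.0, 0.002]
ft_force: [-1.0, 0.5, -0.5]
width: 0.0872
grip_force: 0.0
```

```bash
cat >> h.py <<'E'
def plate(im,m,u,v,rr):
    "outer rim of plate: strongest radial brightness edge about (u,v) cast on z=.010"
E
python3 - <<'E'
from h import *
np.set_printoptions(precision=4,suppress=True)
s=r.read_state(); print(s['ee_pos'],s['eef_rot'],s['time'])
im,m=snap('wrist','w3.png')
M=plymask(im); M[290:]=0
p=pix(m,(.4901,-.2122,.024)); print(p,fit(M,m,0.024,near=p))
u,v=map(int,p); cv2.imwrite('pics/w3c.png',cv2.resize(im[v-80:v+80,u-80:u+80,::-1],None,fx=3,fy=3))
E
```

```text
[ 0.4906 -0.2611  0.2361] [0.7058 0.7084 0.0005 0.0016] 7.6833
(np.float64(323.24150649039575), np.float64(164.0931232907243)) (array([ 0.4905, -0.2125]), np.float64(0.029574162168656125), array([ 0.4905, -0.2124,  0.0298]), array([323.6944, 162.5556]))
```

View pics/w3c.png

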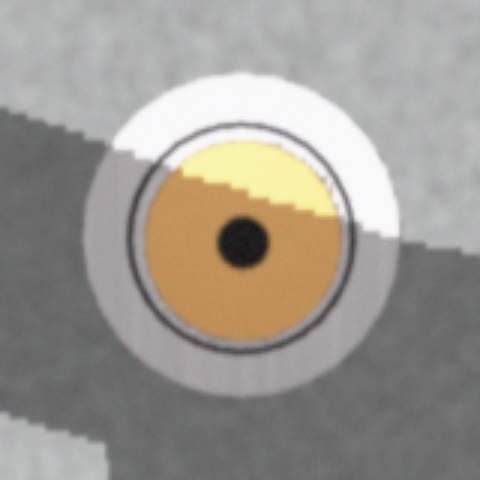

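The plywood (crop centre 244,241) sits inside the ring (crop centre about 242,238). I'll check the numbers along with the rack view.

Call:
arm_command:
  xyz:
    - [-0.025,0.46,0.02]
    - [-0.025,0.46,0.02]
    - [-0.025,0.46,0.02]
    - [-0.025,0.46,0.02]
    - [-0.025,0.46,0.02]
    - [-0.025,0.46,0.02]
    - [-0.025,0.46,0.02]
    - [-0.025,0.46,0.02]
    - [-0.025,0.46,0.02]
    - [-0.025,0.46,0.02]
    - [-0.025,0.46,0.02]
    - [-0.025,0.46,0.02]
    - [-0.025,0.46,0.02]
    - [-0.025,0.46,0.02]
  rot:
    - [0,0,-0.37]
    - [0,0,-0.37]
    - [0,0,-0.37]
    - [0,0,-0.37]
    - [0,0,-0.37]
    - [0,0,-0.37]
    - [0,0,-0.37]
    - [0,0,-0.37]
    - [0,0,-0.37]
    - [0,0,-0.37]
    - [0,0,-0.37]
    - [0,0,-0.37]
    - [0,0,-0.37]
    - [0,0,-0.37]
  grip: 0.5

```text
time: 8.9
ee_pos: [0.4642, 0.1989, 0.2529]
eef_rot: [0.824, 0.567, -0.001, -0.0]
ft_force: [0.3, -0.3, -0.5]
width: 0.0435
grip_force: 0.0
```

```bash
python3 - <<'E'
from h import *
np.set_printoptions(precision=4,suppress=True)
s=r.read_state(); print(s['ee_pos'],s['eef_rot'],s['joint_positions'],s['time'],s['width'])
im,m=snap('wrist','w4.png')
for l in ['wheel_c','brown','rack','mat']:
        for d in r.spot_point(l,'wrist')[:2]:
            P=w(m,d['at']); print(l,round(d['conf'],2),P,np.round(pix(m,P)))
E
```

```text
[0.4642 0.1989 0.2529] [ 0.8236  0.5671 -0.001  -0.0003] [ 0.4175  0.148  -0.9842  1.6834  0.1248  1.3794 -0.9505] 8.9 0.04351613456487001
wheel_c 0.87 [0.4841 0.2565 0.0398] [323. 151.]
wheel_c 0.86 [0.4802 0.2495 0.0377] [322. 159.]
brown 0.58 [0.422  0.2754 0.0362] [252. 156.]
brown 0.16 [0.4787 0.2467 0.0359] [322. 163.]
rack 0.69 [0.4585 0.2627 0.0008] [297. 153.]
rack 0.16 [0.4799 0.2501 0.039 ] [322. 159.]
```

View pics/w4.png

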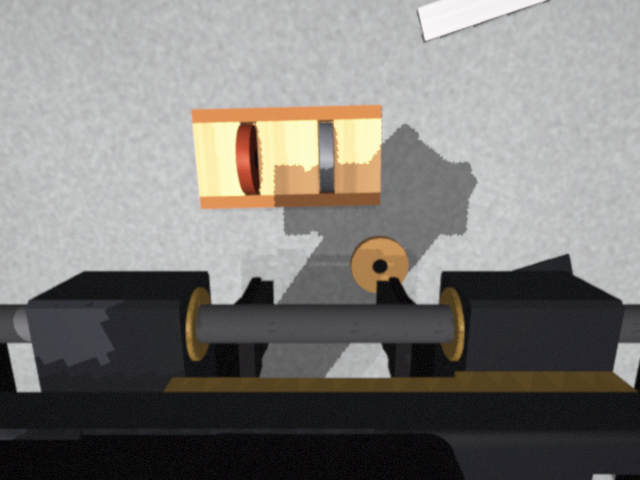

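The grey disc is at (327,157), spanning v 121–193. Brown is at (247,158), and the rack is nearly square to the image.

```bash
python3 - <<'E'
from h import *
np.set_printoptions(precision=4,suppress=True)
m=r.camera_model('wrist')
a,b=ray(m,327,121,.039),ray(m,327,193,.039); print(a,b,(a+b)/2,np.linalg.norm(a-b))
print('mid z.055',ray(m,327,157,.055))
a,b=ray(m,193,109,.034),ray(m,381,106,.034); print('rack ang',np.degrees(np.arctan2(*(b-a)[[1,0]])))
q=r.read_state()['eef_rot']; T=R.from_quat(q).as_matrix(); print(T[:,1],np.degrees(np.arctan2(T[1,1],T[0,1])))
im=cv2.imread('pics/w3.png')
E
```

```text
[0.498  0.2781 0.039 ] [0.475  0.2182 0.039 ] [0.4865 0.2482 0.039 ] 0.06410698806079614
mid z.055 [0.4869 0.2493 0.055 ]
rack ang -20.22269602846545
[ 0.933  -0.3599  0.0001] -21.095103626269452
```

Call:
arm_command:
  xyz:
    - [0.011,0.025,-0.02]
    - [0.022,0.05,-0.05]
    - [0.022,0.05,-0.085]
    - [0.022,0.05,-0.12]
    - [0.022,0.05,-0.15]
    - [0.022,0.05,-0.175]
    - [0.022,0.05,-0.195]
    - [0.022,0.05,-0.204]
    - [0.022,0.05,-0.208]
    - [0.022,0.05,-0.208]
  rot:
    - [0,0,0.015]
    - [0,0,0.015]
    - [0,0,0.015]
    - [0,0,0.015]
    - [0,0,0.015]
    - [0,0,0.015]
    - [0,0,0.015]
    - [0,0,0.015]
    - [0,0,0.015]
    - [0,0,0.015]

```text
time: 9.98
ee_pos: [0.487, 0.2487, 0.046]
eef_rot: [0.82, 0.573, -0.0, -0.0]
ft_force: [-0.1, 0.2, 1.8]
width: 0.0431
grip_force: 0.0
```

Call:
arm_command:
  xyz:
    - [0,0,0]
    - [0,0,0]
    - [0,0,0]
    - [0,0,0]
    - [0,0,0]
    - [0,0,0]
    - [0,0,0]
    - [0,0,0]
  rot:
    - [0,0,0]
    - [0,0,0]
    - [0,0,0]
    - [0,0,0]
    - [0,0,0]
    - [0,0,0]
    - [0,0,0]
    - [0,0,0]
  grip: 0
  squeeze: 20

```text
time: 10.65
ee_pos: [0.4863, 0.2495, 0.0461]
eef_rot: [0.82, 0.573, -0.0, -0.0]
ft_force: [-2.8, 0.7, 2.2]
width: 0.0118
grip_force: 19.9
```

Call:
arm_command:
  xyz:
    - [0,0,0.01]
    - [0,0,0.025]
    - [0,0,0.05]
    - [0,0,0.08]
    - [0.02,-0.03,0.104]
    - [0.04,-0.065,0.104]
    - [0.06,-0.1,0.104]
    - [0.08,-0.135,0.104]
    - [0.1,-0.175,0.104]
    - [0.12,-0.21,0.104]
    - [0.127,-0.24,0.104]
    - [0.127,-0.25,0.104]
    - [0.127,-0.25,0.104]
  rot:
    - [0,0,0]
    - [0,0,0]
    - [0,0,0]
    - [0,0,0]
    - [0,0,0.08]
    - [0,0,0.16]
    - [0,0,0.25]
    - [0,0,0.35]
    - [0,0,0.35]
    - [0,0,0.35]
    - [0,0,0.35]
    - [0,0,0.35]
    - [0,0,0.35]

```text
time: 11.73
ee_pos: [0.6146, -0.0058, 0.1501]
eef_rot: [0.71, 0.704, -0.0, 0.0]
ft_force: [-0.3, -0.4, -1.1]
width: 0.0119
grip_force: 19.9
```

Call:
arm_command:
  xyz:
    - [0,0,0]
    - [0,0,0]
    - [0,0,0]
    - [0,0,0]
    - [0,0,0]
    - [0,0,0]
    - [0,0,0]
    - [0,0,0]
  rot:
    - [0,-0.08,0]
    - [0,-0.18,0]
    - [0,-0.28,0]
    - [0,-0.38,0]
    - [0,-0.48,0]
    - [0,-0.56,0]
    - [0,-0.6,0]
    - [0,-0.6,0]

```text
time: 12.4
ee_pos: [0.6117, -0.0003, 0.149]
eef_rot: [0.675, 0.676, 0.208, 0.21]
ft_force: [-0.7, 0.3, -1.4]
width: 0.0114
grip_force: 20.0
```

```bash
python3 - <<'E'
from h import *
np.set_printoptions(precision=4,suppress=True)
s=r.read_state(); print(s['ee_pos'],R.from_quat(s['eef_rot']).as_matrix(),s['joint_positions'],s['width'])
im,m=snap('side','s2.png'); im2,m2=snap('scene')
for n,mm in (('side',m),('scene',m2)):
  for d in r.spot_point('wheel_c',n)[:2]: print(n,d['conf'],w(mm,d['at']))
u,v=map(int,pix(m,s['ee_pos'])); cv2.imwrite('pics/s2c.png',cv2.resize(im[max(0,v-110):v+90,u-130:u+130,::-1],None,fx=2.4,fy=2.4))
E
```

```text
[ 0.6117 -0.0003  0.149 ] [[-0.0004  0.8255  0.5644]
 [ 1.      0.0016 -0.0018]
 [-0.0024  0.5644 -0.8255]] [ 0.9189  0.0744 -1.0342  2.1046  0.2982  0.4155 -0.3306] 0.011415365748027992
side 0.82 [ 0.6166 -0.0023  0.1419]
side 0.52 [0.6117 0.0003 0.1393]
scene 0.81 [ 0.6156 -0.0024  0.1441]
scene 0.58 [ 0.6192 -0.0041  0.1441]
```

View pics/s2c.png

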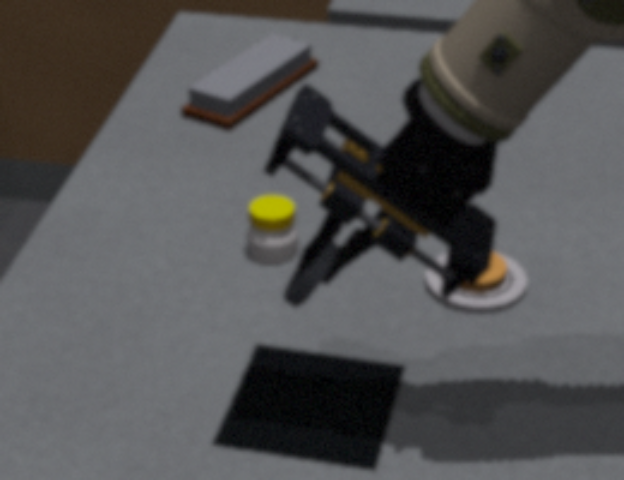

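The disc hangs tilted about 34° in the fingers above the mat (crop 315,270). Now I'll lower its rim onto the mat.

Call:
arm_command:
  xyz:
    - [0,0,-0.03]
    - [0,0,-0.06]
    - [0,0,-0.085]
    - [0,0,-0.1]
    - [0,0,-0.106]
    - [0,0,-0.109]
    - [0,0,-0.111]
    - [0,0,-0.112]
    - [0,0,-0.112]
  rot:
    - [0,0,0]
    - [0,0,0]
    - [0,0,0]
    - [0,0,0]
    - [0,0,0]
    - [0,0,0]
    - [0,0,0]
    - [0,0,0]
    - [0,0,0]

```text
time: 13.35
ee_pos: [0.6146, -0.0008, 0.0386]
eef_rot: [0.676, 0.675, 0.209, 0.209]
ft_force: [-0.1, 1.1, -0.6]
width: 0.0121
grip_force: 20.0
```

Call:
arm_command:
  xyz:
    - [0,0,-0.0015]
    - [0,0,-0.003]
    - [0,0,-0.003]
  rot:
    - [0,0,0]
    - [0,0,0]
    - [0,0,0]

```text
time: 13.6
ee_pos: [0.615, -0.0009, 0.0366]
eef_rot: [0.676, 0.675, 0.21, 0.21]
ft_force: [-7.8, 0.8, 12.5]
width: 0.0117
grip_force: 20.0
```

Call:
arm_command:
  xyz:
    - [0,0,0]
    - [0,0,0]
    - [0,0,0]
    - [-0.006,0,0.008]
    - [-0.011,0,0.016]
    - [-0.017,0,0.025]
    - [-0.023,0,0.033]
    - [-0.034,0,0.05]
    - [-0.051,0,0.075]
    - [-0.068,0,0.1]
    - [-0.068,0,0.1]
  rot:
    - [0,0,0]
    - [0,0,0]
    - [0,0,0]
    - [0,0,0]
    - [0,0,0]
    - [0,0,0]
    - [0,0,0]
    - [0,0,0]
    - [0,0,0]
    - [0,0,0]
    - [0,0,0]
  grip: 0.35

```text
time: 14.52
ee_pos: [0.5538, -0.0063, 0.1199]
eef_rot: [0.679, 0.674, 0.203, 0.209]
ft_force: [-0.2, -0.7, 0.2]
width: 0.0304
grip_force: 0.0
```

```bash
python3 - <<'E'
from h import *
np.set_printoptions(precision=4,suppress=True)
im,m=snap('side','s3.png'); im2,m2=snap('scene','c3.png')
for n,mm in (('side',m),('scene',m2)):
  for d in r.spot_point('wheel_c',n)[:2]: print(n,d['conf'],w(mm,d['at']))
u,v=map(int,pix(m,(.61,0,.02))); cv2.imwrite('pics/s3c.png',cv2.resize(im[v-90:v+60,u-100:u+100,::-1],None,fx=3,fy=3))
E
```

```text
side 0.71 [0.5944 0.0009 0.0042]
side 0.64 [ 0.6003 -0.0013  0.0072]
scene 0.82 [ 0.596  -0.001   0.0108]
scene 0.69 [ 0.6022 -0.0051  0.0078]
```

View pics/s3c.png

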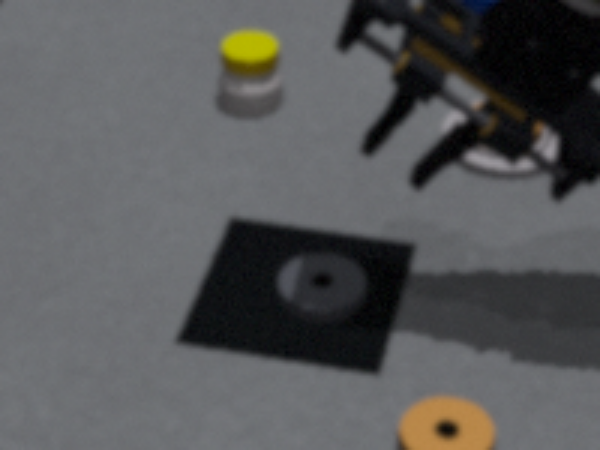

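The grey disc lies flat on the mat (crop 321,284), at about (0.597, 0.000). I'll straighten the tool and look from above.

Call:
arm_command:
  xyz:
    - [0.05,-0.05,0.09]
    - [0.05,-0.05,0.09]
    - [0.05,-0.05,0.09]
    - [0.05,-0.05,0.09]
    - [0.05,-0.05,0.09]
    - [0.05,-0.05,0.09]
    - [0.05,-0.05,0.09]
    - [0.05,-0.05,0.09]
    - [0.05,-0.05,0.09]
    - [0.05,-0.05,0.09]
  rot:
    - [0,0.6,0]
    - [0,0.6,0]
    - [0,0.6,0]
    - [0,0.6,0]
    - [0,0.6,0]
    - [0,0.6,0]
    - [0,0.6,0]
    - [0,0.6,0]
    - [0,0.6,0]
    - [0,0.6,0]
  grip: 1

```text
time: 15.55
ee_pos: [0.6039, -0.0564, 0.2093]
eef_rot: [0.709, 0.705, -0.007, 0.002]
ft_force: [0.7, 0.5, -0.5]
width: 0.0846
grip_force: 0.0
```

```bash
python3 - <<'E'
from h import *
np.set_printoptions(precision=4,suppress=True)
s=r.read_state(); print(s['ee_pos'],R.from_quat(s['eef_rot']).as_matrix(),s['width'])
im,m=snap('wrist','w5.png')
for d in r.spot_point('wheel_c','wrist')[:2]: print(d['conf'],w(m,d['at']))
g=cv2.GaussianBlur(cv2.cvtColor(im,cv2.COLOR_RGB2GRAY),(3,3),0)
p=pix(m,(.597,0,.015)); u,v=map(int,p)
print(p,g[v,u-70:u+70:5],g[v-70:v+70:5,u+12])
E
```

```text
[ 0.6039 -0.0564  0.2093] [[ 0.0045  1.     -0.0067]
 [ 0.9999 -0.0046 -0.0132]
 [-0.0132 -0.0067 -0.9999]] 0.08461898589019838
0.83 [ 0.5947 -0.003   0.0077]
0.68 [0.6004 0.0028 0.0111]
(np.float64(317.39433493577025), np.float64(153.7553302399715)) [213 208 200  92  91  92  92  93 210 211 211 210 210 101  75  74  82 207
 205 204 203 201  95  83  82  80  81  78] [ 91  92  93  94  94  95  94 119 211 211 211 210 210 205 152 168 205 204
 203 202 189 101  40  39  38  41  41  39]
```

```bash
python3 - <<'E'
from h import *
np.set_printoptions(precision=4,suppress=True)
s=r.read_state(); print(s['ee_pos'],s['eef_rot'])
im,m=snap('wrist','w6.png')
g=cv2.GaussianBlur(cv2.cvtColor(im,cv2.COLOR_RGB2GRAY),(3,3),0)
p=pix(m,(.597,0,.015)); u,v=map(int,p)
for t in (140,160): 
  M=np.zeros_like(g); M[v-48:v+48,u-48:u+48]=g[v-48:v+48,u-48:u+48]>t
  print(p,fit(M,m,.015,near=p))
cv2.imwrite('pics/w6c.png',cv2.resize(im[v-70:v+70,u-70:u+70,::-1],None,fx=3,fy=3))
E
```

```text
[ 0.6037 -0.0567  0.2101] [ 0.7088  0.7053 -0.007   0.0024]
(np.float64(317.5323275708022), np.float64(153.3234145503123)) (array([ 0.599 , -0.0002]), np.float64(0.030189963637986813), array([ 0.599 , -0.0007,  0.0306]), array([319.3548, 149.9677]))
(np.float64(317.5323275708022), np.float64(153.3234145503123)) (array([ 0.599 , -0.0001]), np.float64(0.029751704997893032), array([ 0.599 , -0.0008,  0.0302]), array([318.0323, 151.0323]))
```

View pics/w6c.png

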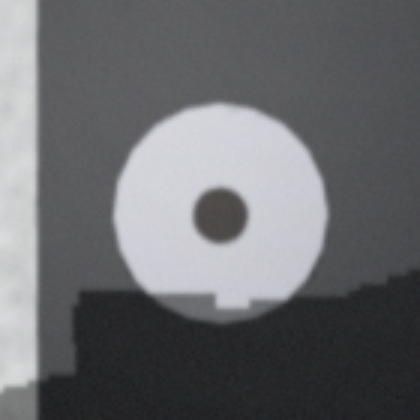

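The disc's rim extents give its centre at pixel (320.5,154), i.e. (0.5995, -0.0006). I'll grasp it by the rim.

Call:
arm_command:
  xyz:
    - [-0.002,0.028,-0.02]
    - [-0.004,0.056,-0.045]
    - [-0.004,0.056,-0.08]
    - [-0.004,0.056,-0.115]
    - [-0.004,0.056,-0.145]
    - [-0.004,0.056,-0.17]
    - [-0.004,0.056,-0.188]
    - [-0.004,0.056,-0.198]
    - [-0.004,0.056,-0.202]
    - [-0.004,0.056,-0.203]
    - [-0.004,0.056,-0.203]
  rot:
    - [0.013,-0.007,0]
    - [0.013,-0.007,0]
    - [0.013,-0.007,0]
    - [0.013,-0.007,0]
    - [0.013,-0.007,0]
    - [0.013,-0.007,0]
    - [0.013,-0.007,0]
    - [0.013,-0.007,0]
    - [0.013,-0.007,0]
    - [0.013,-0.007,0]
    - [0.013,-0.007,0]

```text
time: 16.62
ee_pos: [0.6008, -0.0002, 0.0076]
eef_rot: [0.709, 0.706, 0.001, -0.001]
ft_force: [0.2, 0.3, -0.1]
width: 0.0867
grip_force: 0.0
```

```bash
python3 - <<'E'
from h import *
np.set_printoptions(precision=4,suppress=True)
s=r.read_state(); print(s['ee_pos'],R.from_quat(s['eef_rot']).as_matrix()[:,2],s['width'],s['ft_force'])
E
```

```text
[ 0.6008 -0.0002  0.0076] [ 0.0001  0.0021 -1.    ] 0.08665096057886544 [ 0.1522  0.2593 -0.0814]
```

Call:
arm_command:
  xyz:
    - [0,0,-0.002]
    - [0,0,-0.002]
    - [0,0,-0.002]
    - [0,0,-0.002]
    - [0,0,-0.002]
    - [0,0,-0.002]
    - [0,0,-0.002]
    - [0,0,-0.002]
    - [0,0,-0.002]
  rot:
    - [0,0,0]
    - [0,0,0]
    - [0,0,0]
    - [0,0,0]
    - [0,0,0]
    - [0,0,0]
    - [0,0,0]
    - [0,0,0]
    - [0,0,0]
  grip: 0
  squeeze: 15

```text
time: 17.37
ee_pos: [0.6002, -0.0, 0.0047]
eef_rot: [0.709, 0.706, 0.0, -0.001]
ft_force: [-2.7, -0.7, 4.7]
width: 0.0614
grip_force: 15.0
```

```bash
python3 - <<'E'
from h import *
np.set_printoptions(precision=4,suppress=True)
# ring vs ply, from picture w3 (camera pose rebuilt: same TCP-to-camera transform as now)
s=r.read_state(); m=r.camera_model('wrist')
def H(p,q): T=np.eye(4); T[:3,:3]=R.from_quat(q).as_matrix(); T[:3,3]=p; return T
X=np.linalg.inv(H(s['ee_pos'],s['eef_rot']))@np.array(m['T'])
m['T']=H([0.4906,-0.2611,0.2361],[0.7058,0.7084,0.0005,0.0016])@X
print(pix(m,(.4901,-.2122,.024)))
print('ring',ray(m,243+80.5,84+79.2,.010),'ply',ray(m,243+81.3,84+80.2,.024)); print(s['ee_pos'],s['width'],s['grip_force'])
E
```

```text
(np.float64(323.2239191690314), np.float64(164.1670997621202))
ring [ 0.4903 -0.212   0.01  ] ply [ 0.4911 -0.2122  0.024 ]
[ 0.6002 -0.      0.0047] 0.06144966743167464 15.001769810914993
```

Call:
arm_command:
  xyz:
    - [0,0,0.02]
    - [0,0,0.05]
    - [-0.015,-0.03,0.075]
    - [-0.032,-0.062,0.075]
    - [-0.05,-0.096,0.075]
    - [-0.068,-0.13,0.075]
    - [-0.085,-0.164,0.075]
    - [-0.1,-0.194,0.075]
    - [-0.11,-0.2115,0.075]
    - [-0.11,-0.2115,0.06]
    - [-0.11,-0.2115,0.045]
    - [-0.11,-0.2115,0.034]
    - [-0.11,-0.2115,0.028]
    - [-0.11,-0.2115,0.025]
    - [-0.11,-0.2115,0.023]
    - [-0.11,-0.2115,0.022]
    - [-0.11,-0.2115,0.022]
  rot:
    - [0,0,0]
    - [0,0,0]
    - [0,0,0]
    - [0,0,0]
    - [0,0,0]
    - [0,0,0]
    - [0,0,0]
    - [0,0,0]
    - [0,0,0]
    - [0,0,0]
    - [0,0,0]
    - [0,0,0]
    - [0,0,0]
    - [0,0,0]
    - [0,0,0]
    - [0,0,0]
    - [0,0,0]

```text
time: 18.78
ee_pos: [0.4905, -0.2114, 0.0268]
eef_rot: [0.708, 0.706, 0.0, -0.001]
ft_force: [-0.5, 0.3, -0.5]
width: 0.0613
grip_force: 15.0
```

Call:
arm_command:
  xyz:
    - [0,0,-0.0005]
    - [0,0,-0.001]
    - [0,0,-0.001]
  rot:
    - [0,0,0]
    - [0,0,0]
    - [0,0,0]

```text
time: 19.03
ee_pos: [0.4904, -0.2116, 0.0258]
eef_rot: [0.709, 0.706, 0.0, -0.001]
ft_force: [0.2, -0.4, -0.6]
width: 0.0612
grip_force: 15.0
```

Call:
arm_command:
  xyz:
    - [0,0,0]
    - [0,0,0]
    - [0,0,0]
    - [0,0,0]
    - [0,0,0]
    - [0,0,0.01]
    - [0,0,0.04]
    - [0,0,0.08]
    - [0,-0.01,0.12]
    - [0,-0.03,0.16]
    - [0,-0.05,0.2]
    - [0,-0.05,0.21]
    - [0,-0.05,0.21]
    - [0,-0.05,0.21]
    - [0,-0.05,0.21]
  rot:
    - [0,0,0]
    - [0,0,0]
    - [0,0,0]
    - [0,0,0]
    - [0,0,0]
    - [0,0,0]
    - [0,0,0]
    - [0,0,0]
    - [0,0,0]
    - [0,0,0]
    - [0,0,0]
    - [0,0,0]
    - [0,0,0]
    - [0,0,0]
    - [0,0,0]
  grip: 1

```text
time: 20.28
ee_pos: [0.4897, -0.2607, 0.2348]
eef_rot: [0.708, 0.706, 0.0, -0.002]
ft_force: [1.0, 0.6, -0.5]
width: 0.0874
grip_force: 0.0
```

```bash
python3 - <<'E'
from h import *
np.set_printoptions(precision=4,suppress=True)
s=r.read_state(); print(s['ee_pos'],s['time'])
im,m=snap('wrist','w7.png')
u,v=pix(m,(.4905,-.2121,.036)); print(u,v); u=int(u);v=int(v)
cv2.imwrite('pics/w7c.png',cv2.resize(im[v-80:v+80,u-80:u+80,::-1],None,fx=3,fy=3))
g=cv2.cvtColor(im,cv2.COLOR_RGB2GRAY)
for z,(a,b) in {.036:(0,0)}.items(): pass
for d in r.spot_point('wheel_c','wrist')[:2]: print(d['conf'],w(m,d['at']))
print('px/mm',[np.subtract(pix(m,np.add((.4905,-.2121,.036),q)),(u,v)) for q in ((.01,0,0),(0,.01,0))], pix(m,(.4903,-.212,.01)))
E
```

```text
[ 0.4897 -0.2607  0.2348] 20.2833
325.54597032165555 166.26053204425756
0.89 [ 0.4925 -0.2094  0.0312]
0.65 [ 0.4851 -0.2157  0.0301]
px/mm [array([11.9608,  0.2274]), array([  0.5172, -11.4249])] (np.float64(325.38200778263433), np.float64(164.72276548424162))
```

View pics/w7c.png

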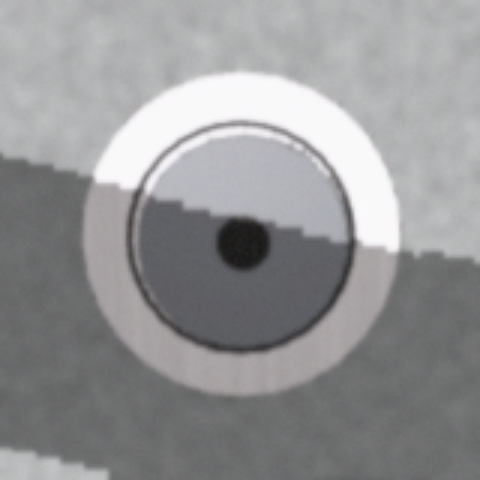

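The grey disc is centred in the ring (crop 244,241 against ring 241,237, about 1 mm after parallax). That was the last of my 10 views, so from here I use numbers only. Next is the weight.

Call:
arm_command:
  xyz:
    - [0.02,-0.04,0]
    - [0.045,-0.08,0]
    - [0.045,-0.12,0]
    - [0.045,-0.12,0]
    - [0.045,-0.12,0]
    - [0.045,-0.12,0]
  rot:
    - [0,0,0]
    - [0,0,0]
    - [0,0,0]
    - [0,0,0]
    - [0,0,0]
    - [0,0,0]
  grip: 0.6

```text
time: 20.88
ee_pos: [0.535, -0.3808, 0.2341]
eef_rot: [0.708, 0.706, 0.001, -0.003]
ft_force: [0.4, 1.8, 0.7]
width: 0.0561
grip_force: 0.0
```

```bash
python3 - <<'E'
from h import *
np.set_printoptions(precision=4,suppress=True)
s=r.read_state(); print(s['ee_pos'],s['time'],s['joint_positions'],s['width'])
im,m=snap('wrist','w8.png')
g=cv2.GaussianBlur(cv2.cvtColor(im,cv2.COLOR_RGB2GRAY),(3,3),0); p=pix(m,(.5348,-.3286,.04)); u,v=map(int,p); print(p)
print(g[v,u-45:u+45:3]); print(g[v-45:v+45:3,u])
for l in ('weight_knob','weight_base'):
  for d in r.spot_point(l,'wrist')[:2]: print(l,d['conf'],w(m,d['at']))
for t in (45,60,75):
  M=np.zeros_like(g); M[v-26:v+26,u-26:u+26]=g[v-26:v+26,u-26:u+26]<t
  try: print(t,fit(M,m,.04,near=p))
  except Exception as e: print(e)
a=im.astype(int); 
for t in (110,130,150):
  M=np.zeros_like(g); M[v-55:v+55,u-55:u+55]=g[v-55:v+55,u-55:u+55]>t
E
```

```text
[ 0.535  -0.3808  0.2341] 20.8833 [ 1.1028  0.5207 -0.813   1.3114  0.3686  1.4668  0.3153] 0.056103911975643427
(np.float64(324.3912147973671), np.float64(162.69088993022729))
[120 119 122 123 121 134 185 186 181 188 186 118  42  39  41  40  41  42
  41 136 185 185 190 187 184 143 124 124 124 139]
[211 207 206 209 213 214 217 252 253 253 245 210 177  51  41  40  39  39
  38  37  35  43 154 183 183 183 179 121 122 121]
weight_knob 0.9 [ 0.5339 -0.327   0.0279]
weight_base 0.94 [ 0.523  -0.4328 -0.0007]
weight_base 0.57 [ 0.5299 -0.3325 -0.0014]
45 (array([ 0.5344, -0.3334]), np.float64(0.009883761222018976), array([ 0.5344, -0.3334,  0.01  ]), array([324. , 169.5]))
60 (array([ 0.5344, -0.3333]), np.float64(0.010439757537516036), array([ 0.5343, -0.3333,  0.0105]), array([324.1364, 167.0455]))
75 (array([ 0.5344, -0.3334]), np.float64(0.010834108986415377), array([ 0.5344, -0.3334,  0.011 ]), array([324.3333, 169.2222]))
```

```bash
python3 - <<'E'
from h import *
np.set_printoptions(precision=4,suppress=True)
m=r.camera_model('wrist'); im=cv2.imread('pics/w8.png'); g=cv2.GaussianBlur(cv2.cvtColor(im,cv2.COLOR_BGR2GRAY),(3,3),0).astype(int)
print(g[128:145,324],g[192:210,324],g[168,286:300],g[168,346:360])
print(ray(m,324.4,167.7,.02),ray(m,324.2,168,.04),np.array(m['T'])[:3,3]); print(r.read_state()['ee_pos'])
E
```

```text
[213 213 214 214 214 214 213 217 230 245 252 253 253 253 253 253 253] [183 183 182 179 167 144 121 115 119 122 122 122 121 121 121 121 122 122] [120 119 118 119 120 120 122 126 139 160 176 184 187 187] [189 189 187 185 185 184 180 165 141 124 119 120 122 123]
[ 0.5352 -0.3335  0.02  ] [ 0.5351 -0.3326  0.04  ] [ 0.5366 -0.3129  0.3979]
[ 0.5354 -0.3799  0.2355]
```

Call:
arm_command:
  xyz:
    - [0,0.02,-0.02]
    - [0,0.047,-0.045]
    - [0,0.047,-0.08]
    - [0,0.047,-0.115]
    - [0,0.047,-0.15]
    - [0,0.047,-0.18]
    - [0,0.047,-0.197]
    - [0,0.047,-0.207]
    - [0,0.047,-0.211]
    - [0,0.047,-0.212]
    - [0,0.047,-0.212]
  rot:
    - [0,0,0]
    - [0,0,0]
    - [0,0,0]
    - [0,0,0]
    - [0,0,0]
    - [0,0,0]
    - [0,0,0]
    - [0,0,0]
    - [0,0,0]
    - [0,0,0]
    - [0,0,0]

```text
time: 21.95
ee_pos: [0.5359, -0.3345, 0.0248]
eef_rot: [0.708, 0.706, 0.0, -0.001]
ft_force: [-0.2, 0.4, 0.6]
width: 0.0521
grip_force: 0.0
```

Call:
arm_command:
  xyz:
    - [0,0,0]
    - [0,0,0]
    - [0,0,0]
    - [0,0,0]
    - [0,0,0]
    - [0,0,0]
    - [0,0,0]
    - [0,0,0]
  rot:
    - [0,0,0]
    - [0,0,0]
    - [0,0,0]
    - [0,0,0]
    - [0,0,0]
    - [0,0,0]
    - [0,0,0]
    - [0,0,0]
  grip: 0
  squeeze: 30

```text
time: 22.62
ee_pos: [0.5349, -0.3346, 0.0237]
eef_rot: [0.709, 0.706, 0.0, -0.002]
ft_force: [-2.6, 0.6, 4.4]
width: 0.023
grip_force: 30.0
```

Call:
arm_command:
  xyz:
    - [0,0,0.01]
    - [0,0,0.035]
    - [0,0,0.065]
    - [-0.01,0.025,0.085]
    - [-0.02,0.055,0.085]
    - [-0.032,0.085,0.085]
    - [-0.044,0.11,0.085]
    - [-0.0445,0.121,0.085]
    - [-0.0445,0.121,0.085]
    - [-0.0445,0.121,0.07]
    - [-0.0445,0.121,0.055]
    - [-0.0445,0.121,0.046]
    - [-0.0445,0.121,0.041]
    - [-0.0445,0.121,0.038]
    - [-0.0445,0.121,0.037]
    - [-0.0445,0.121,0.0365]
    - [-0.0445,0.121,0.0365]
  rot:
    - [0,0,0]
    - [0,0,0]
    - [0,0,0]
    - [0,0,0]
    - [0,0,0]
    - [0,0,0]
    - [0,0,0]
    - [0,0,0]
    - [0,0,0]
    - [0,0,0]
    - [0,0,0]
    - [0,0,0]
    - [0,0,0]
    - [0,0,0]
    - [0,0,0]
    - [0,0,0]
    - [0,0,0]

```text
time: 24.03
ee_pos: [0.491, -0.2137, 0.0604]
eef_rot: [0.709, 0.706, 0.0, -0.001]
ft_force: [0.9, 0.0, -3.6]
width: 0.0231
grip_force: 30.0
```

Call:
arm_command:
  xyz:
    - [0,0,-0.0005]
    - [0,0,-0.001]
    - [0,0,-0.001]
  rot:
    - [0,0,0]
    - [0,0,0]
    - [0,0,0]

```text
time: 24.28
ee_pos: [0.491, -0.2137, 0.0596]
eef_rot: [0.709, 0.706, 0.0, -0.001]
ft_force: [-1.0, 0.5, 1.6]
width: 0.0231
grip_force: 30.0
```

Call:
arm_command:
  xyz:
    - [0,0,0]
    - [0,0,0]
    - [0,0,0]
    - [0,0,0]
    - [0,0,0]
    - [0,0,0.01]
    - [0,0,0.04]
    - [0,0,0.08]
    - [0,-0.01,0.11]
    - [0,-0.03,0.15]
    - [0,-0.05,0.175]
    - [0,-0.05,0.175]
    - [0,-0.05,0.175]
    - [0,-0.05,0.175]
  rot:
    - [0,0,0]
    - [0,0,0]
    - [0,0,0]
    - [0,0,0]
    - [0,0,0]
    - [0,0,0]
    - [0,0,0]
    - [0,0,0]
    - [0,0,0]
    - [0,0,0]
    - [0,0,0]
    - [0,0,0]
    - [0,0,0]
    - [0,0,0]
  grip: 0.6

```text
time: 25.45
ee_pos: [0.4904, -0.2628, 0.2338]
eef_rot: [0.708, 0.706, 0.0, -0.002]
ft_force: [-0.3, 0.5, 0.1]
width: 0.0525
grip_force: 0.0
```

```bash
python3 - <<'E'
from h import *
np.set_printoptions(precision=4,suppress=True)
s=r.read_state(); print(s['ee_pos'],s['time'],s['width'])
im,m=snap('wrist','w9.png')
g=cv2.GaussianBlur(cv2.cvtColor(im,cv2.COLOR_RGB2GRAY),(3,3),0); p=pix(m,(.4905,-.212,.076)); u,v=map(int,p); print(p)
for t in (45,60):
  M=np.zeros_like(g); M[v-26:v+26,u-26:u+26]=g[v-26:v+26,u-26:u+26]<t
  try: print(t,fit(M,m,.076,near=p))
  except Exception as e: print(e)
print(g[v-50:v+50:2,u]); print(g[v,u-50:u+50:2])
im2,m2=snap('scene'); im3,m3=snap('side')
for n,mm in (('wrist',m),('scene',m2),('side',m3)):
  for l in ('weight_knob','weight_base','plate_top','wheel_c','ply_c'):
    print(n,l,[(round(d['conf'],2),w(mm,d['at'])) for d in r.spot_point(l,n) if d['conf']>.4 and np.hypot(*(w(mm,d['at'])[:2]-(.49,-.212)))<.04][:1])
E
```

```text
[ 0.4904 -0.2628  0.2338] 25.45 0.05246471740037289
(np.float64(324.3609087655553), np.float64(166.11546148678195))
45 (array([ 0.4911, -0.2135]), np.float64(0.009390540795844416), array([ 0.4911, -0.2133,  0.0101]), array([324.4706, 172.0588]))
60 (array([ 0.4912, -0.2133]), np.float64(0.01007410773919429), array([ 0.4913, -0.2127,  0.0106]), array([325.6471, 169.7647]))
[253 253 253 246 181 227 219 206 242 253 253 253 253 253 253 253 253 245
 139  75  78  74  51  40  39  38  38  38  37  37  35  34  48 116 165 180
 182 181 181 180 178 144  81 130 174 179 179 179 178 172]
[181 180 178 180 179 177 117 126 129 130 173 184 184 183 180 179 186 188
 154  57  37  38  38  37  39  38  39  39  38  37  38  37  43 100 178 188
 190 191 194 210 235 236 198  95 128 222 249 250 250 252]
wrist weight_knob [(0.65, array([ 0.4939, -0.2089,  0.0656]))]
wrist weight_base [(0.86, array([ 0.4943, -0.2123,  0.0363]))]
wrist plate_top []
wrist wheel_c []
wrist ply_c []
scene weight_knob [(0.63, array([ 0.4917, -0.2171,  0.0622]))]
scene weight_base [(0.6, array([ 0.4924, -0.216 ,  0.0358]))]
scene plate_top [(0.79, array([ 0.4852, -0.2178,  0.0134]))]
scene wheel_c [(0.66, array([ 0.4947, -0.2162,  0.0287]))]
scene ply_c [(0.54, array([ 0.4892, -0.215 ,  0.0183]))]
side weight_knob [(0.65, array([ 0.4883, -0.2097,  0.0668]))]
side weight_base [(0.66, array([ 0.4887, -0.2141,  0.0328]))]
side plate_top [(0.56, array([ 0.4903, -0.2115,  0.0056]))]
side wheel_c [(0.7, array([ 0.4937, -0.2125,  0.0285]))]
side ply_c [(0.63, array([ 0.4866, -0.2111,  0.017 ]))]
```

```bash
python3 -c "
from bench import r
print(r.close_job())"
```

```text
the job is handed in; nothing more can be done
None
```

The stack is built on the plate (plywood, grey disc, steel weight with its knob up) and handed in at about 25 s; by the camera measurements each is within about 2 mm of the plate's centre. I got no verdict back from the judge.

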